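# Slide the wet-glazed cat into the drying hood and start it

## Task

The cat on the aluminium tray is wet with glaze: holding the tray by its wooden handle, slide it in under the drying hood between the guide rails, tray first, until it is fully home against the stop bar at the far end. Then press the start button on the hood's roof fully down and let it come up again. Let nothing but the tray touch the cat, keep it standing on the tray, and leave the other things on the bench as they are.

Things in the scene. Friction and masses are not known exactly. Their poses are not given: they have to be found in the camera images.
- dryer: Drying hood, fixed to the bench; its floor is the bench. Origin: on the bench, on the channel's centre line, under the middle of the roof; x points along the channel, the way in (from mouth to stop bar); z up. The tray is home when its origin and axes coincide with these. Roof: grey box 170 (x) by 180 (y) mm, underside 115, top 163 mm above the bench.
- dryer_mouth (a point): Middle of the channel's open mouth on the bench, 110 mm before the hood's origin (x = -110 mm), axes as the hood's. Two aluminium guide rails, 22 mm high, 12 mm wide, inner faces at y = +-54 mm, run from here to the stop bar; before it they flare out for 40 mm to y = +-75 mm. Four 16 mm posts at hood x = +-72, y = +-74 mm carry the roof.
- dryer_stop (a point): Middle of the face of the stop bar (22 mm high), on the bench at the far end of the channel, 65.5 mm beyond the hood's origin.
- tray: Loose aluminium ware tray, 0.45 kg, lying flat on the bench. Origin: underside, centre of the tray part, z up. Tray part 130 (x) by 100 (y) mm, floor 5 mm thick with a rim to 11 mm. A flat tongue 30 mm wide, 5 mm thick runs from the tray's -x end to x = -175 mm and carries the handle. The +x end goes into the hood first.
- tray_handle (a point): Centre of the top of the tray's handle: an upright wooden fin 34 mm along the tray's x, 14 mm thick along the tray's y, from 5 to 75 mm above the bench, at x = -150 mm from the tray's origin. Its axes are the tray's. Pinch it across its 14 mm thickness from above.
- cat: White ceramic cat figure, loose, wet with glaze, standing on the tray: foot 48 mm in diameter (with a tail bead reaching 28 mm from the axis), 92 mm tall, 0.12 kg. Origin: centre of its underside, z up.
- start (a joint): Travel of the start button: 0 m up, 0.006 m fully down, 5 N spring.
- start_top (a point): Centre of the top face of the start button, a round black 26 mm push button in a grey housing on the hood's roof; it is pressed straight down.
- glaze_jar: Bystander: glaze jar with a steel lid, 56 mm in diameter, 75 mm tall, beside the hood or the way to it, on the side away from the robot. Origin: underside.
- bowl: Bystander: terracotta bowl 100 mm in diameter, 45 mm tall. Origin: underside.
- other_cat: Bystander: a second cat figure, same as the first but dry, standing on the bench. Origin: underside.
- fish1: Bystander: flat fish ornament, 72 by 42 by 7 mm, lying on the bench.
- fish2: Bystander: flat fish ornament, 72 by 42 by 7 mm, lying on the bench.
- brush: Bystander: brush 170 mm long lying on the bench.
Things that resemble listed ones, but are neither listed nor needed, are in the scene too. What is shaped like the cat but blue or purple is not meant.

How it is judged (in metres and radians):
On the way, in this order (a step that is already met when the one before it is completed fails the run):
1. the tray is home under the hood, against the stop, with the cat standing on it (x of tray in the frame of dryer between -0.006 and 0.006 m and y of tray in the frame of dryer between -0.008 and 0.008 m and angle between the x axis of tray and the x axis of dryer, either way round below 0.1 rad and height (world z) of tray below 0.006 m and angle between cat's own z axis and vertical below 0.1 rad and horizontal distance between cat and tray below 0.05 m and z of cat in the frame of tray below 0.012 m), for 0.2 s.
2. the start button is pressed fully down, with the tray home (all of step 1 and value of joint start above 0.005 m), for 0.05 s.
At the end, for the whole second after the job is handed in: Tray flat on the bench under the hood, at rest, within 6 mm of the stop bar, 8 mm of the centre line and 0.1 rad of the channel; cat upright on it (0.1 rad; 50 mm of its centre); start button pressed at least 5 of its 6 mm after the tray was home, and up again (under 1.5 mm) (all of step 1 and value of joint start below 0.0015 m and linear speed of each of tray, cat below 0.02 m/s); the robot touches nothing.
It fails at once if the wet cat is touched by the robot, the hood or another thing than the tray (contact force between cat and the fingers above 0.3 N or contact force between cat and the arm above 0.3 N or contact force between cat and dryer above 0.3 N or contact force between cat and glaze_jar above 0.3 N).
It fails at once if the cat tips over or leaves the tray (angle between cat's own z axis and vertical above 0.5 rad or horizontal distance between cat and tray above 0.07 m).
It fails at once if a bystander is moved by more than 20 mm (distance of any of glaze_jar, bowl, other_cat, fish1, fish2, brush from where it was at the start of the episode above 0.02 m).
It also fails if it takes over 48 s, if anything falls off the work surface, if the arm or the gripper's body presses on something with over 40 N, if the wrist force passes 120 N, or if a joint passes its speed limit or range.

## Robot

A 7-joint arm with a two-finger parallel gripper is mounted at the origin on the work surface. World frame = base frame: x ahead of the robot, y to its left, z up, the work surface at z = 0. Lengths are in mm, angles in rad, forces in N, time in s.
With the tool pointing down it reaches from about 400 to 850 mm from the base axis. Payload 4.5 kg.
Tool frame: the origin (TCP) lies midway between the tips of the shut fingers; the grasp point (between the pads) lies 19 mm behind it; z points along the fingers, y is the line along which they close (so a half turn about z gives the same grasp; the last joint's range is limited). The gripper opens to 88 mm and grips with 3 to 60 N. Pads are 18 mm wide; open, the fingers measure 123 mm over their backs; the gripper's body (75 mm by 187 mm) begins 45 mm behind the grasp point.
Start: joints at [1.225, 0.689, -0.195, 1.565, 0.157, 0.902, -0.215], TCP at [231.74, -580.476, 210.243] pointing down, gripper open.
Joint ranges: [-3.01, 3.01], [-0.46, 2.08], [-1.47, 1.51], [0.13, 2.56], [-1, 4.14], [0.04, 2.09], [-2.66, 2.66]. Speed limits (rad/s): [2.57, 2.57, 3.14, 3.14, 3.14, 3.14, 3.14].

## Interface

Orientations are given as a 3x3 rotation matrix whose columns are the frame's x, y, z axes.
In Python, from workcell import readout, viewer, job_done gives the robot as it stands.
- The arm moves only by the tool arm_command, never from a script. Its arguments are lists of equal length, an entry for each row: "gripper": the closure in counts, from 0 (fully open) to 255 (shut); "travel": the shift along the tool's x, y, z in mm, a list of three; "rotation": the turn, a rotation vector about the tool's x, y, z in rad, a list of three. In form: {"gripper": [gripper, ...], "travel": [[tx, ty, tz], ...], "rotation": [[rx, ry, rz], ...]}. A call has 1 to 5 rows; each row is the pose to reach, as a shift and turn from the pose commanded when the call began, along the tool's axes at that moment; what a row does not reach only later rows make up. A row lasts 1/12 s, in which the tool goes at most 41.7 mm and 7.16 degrees, less where a joint would pass 70% of its speed; a pose out of reach is approached as far as the arm can. A call with a gripper value outside its range is refused whole. The fingers move at their own pace and stop on an object; the grip force is fixed at half the most. Time passes only in rows, so rows that repeat a pose let the fingers close. It gives the time, the measured TCP pose, the force, the opening and the grip force at its end, in the units of the state.
- readout.observe(): the state, without advancing time (a new reading comes with each control period).
- viewer.capture(name): name is "side" or "top" or "wrist"; returns the picture (400x640x3 uint8, red, green, blue); there is no depth.
- viewer.get_calibration(name): a dict with "intrinsics" (3x3 intrinsics, pixels), "extrinsics" (4x4, takes a point from camera to world coordinates). Camera axes: x right, y down, z forward; pixel columns grow to the right and rows downward; lengths in mm; the calibration is good to about 2 mm. A picture is of the moment at which its call begins: read the wrist's pose just before it. get_calibration takes no time and is no camera call; for the wrist camera it gives the pose at the moment of the call.
- job_done(): hands the job in; it is judged then, once.
The state is a dict: "t": time; "joints": joint angles; "dq": joint speeds; "effort": joint torques, N m; "tcp_pos": TCP position; "tool_rot": TCP orientation; "wrist_force": force on the tool from outside, world axes, zero at the start; "torque": the same for the moment, N m; "opening": finger opening in mm; "finger_force": force on a finger pad.
Only numpy, scipy, OpenCV 4.12 (cv2) and the standard library are available. Lean on these libraries where they do the work, as an engineer would, in place of code of your own. Each camera call takes 0.05 s, during which the arm holds its last target. There are 200 camera calls.

## Working session

There is one attempt and no reset: what is moved stays moved. The work goes in short steps, Python scripts to look and compute and a tool call to move; the robot and the scene stay as the last step left them, time stands still between calls to the robot, and variables do not carry over. Pictures are saved under pics/ and viewed, at most 10 in all, crops included, and the job is handed in when it is done.

Besides the shell and the picture viewer there is one more tool, called after "Emit:" as name(argument=value, ...) on one line, values as JSON. arm_command: Moves the arm, as the interface text tells. Its arguments: {"type":"object","properties":{"gripper":{"type":"array","items":{"type":"number"}},"travel":{"type":"array","items":{"type":"array","items":{"type":"number"}}},"rotation":{"type":"array","items":{"type":"array","items":{"type":"number"}}}},"required":["gripper","travel","rotation"]}

```bash
mkdir -p pics; python3 - <<'E'
from workcell import readout, viewer
import cv2,numpy as np
for n in("top","side"):
    im=viewer.capture(n); cv2.imwrite(f"pics/{n}0.png",im[:,:,::-1])
    c=viewer.get_calibration(n); print(n,np.round(c["intrinsics"],1).tolist(),np.round(c["extrinsics"],3).tolist())
s=readout.observe();print(s)
E
```

```text
top [[502.2, 0.0, 324.8], [0.0, 502.2, 201.7], [0.0, 0.0, 1.0]] [[0.026, -0.995, 0.094, 388.58], [-1.0, -0.027, -0.005, 16.63], [0.008, -0.094, -0.996, 1772.987], [0.0, 0.0, 0.0, 1.0]]
side [[427.9, 0.0, 315.3], [0.0, 427.9, 198.0], [0.0, 0.0, 1.0]] [[0.916, -0.309, 0.256, 205.326], [-0.401, -0.684, 0.61, -809.072], [-0.013, -0.661, -0.75, 1147.23], [0.0, 0.0, 0.0, 1.0]]
{'t': 0.1, 'joints': array([ 1.22481446,  0.68989353, -0.19451215,  1.56621176,  0.15733643,
        0.90252273, -0.21507529]), 'dq': array([ 0.00092322, -0.0027313 , -0.00036637, -0.00301351, -0.00023874,
        0.00065306,  0.00240546]), 'effort': array([-3.09538445e-03, -5.28499246e+01, -1.27156064e+00, -1.53837866e+01,
       -5.25684818e-02,  1.93291860e-03,  5.32654565e-05]), 'tcp_pos': array([ 231.41602214, -579.92665109,  209.50173043]), 'tool_rot': array([[ 9.28703187e-01,  3.70823176e-01, -7.50623219e-04],
       [ 3.70823903e-01, -9.28702052e-01,  1.45981185e-03],
       [-1.55773257e-04, -1.63408095e-03, -9.99998653e-01]]), 'wrist_force': array([-0.10432471,  0.19291441, -0.39408137]), 'torque': array([ 0.01056957, -0.02699055,  0.05538198]), 'finger_force': 0.0, 'opening': 88.25635119133418}
```

View pics/top0.png

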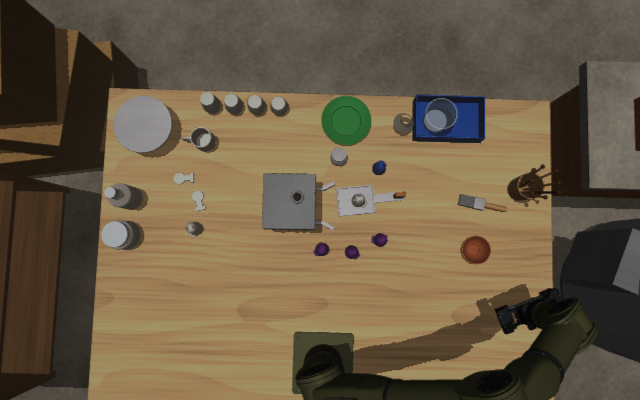

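View pics/side0.png

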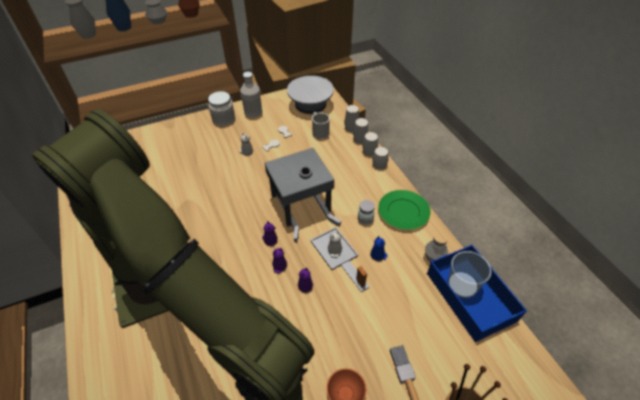

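The top view shows the hood roof around (290,201), the button at (297,197), the tray at (356,200) and its handle at (399,195). The mouth faces right (world −y), with rail flares at about (327,187) and (326,226). I'll enlarge this region to measure it.

```bash
cat > h.py <<'E'
import numpy as np,cv2
from workcell import readout, viewer
def px2w(cal,uv,z):
    K,T=cal["intrinsics"],cal["extrinsics"]
    d=T[:3,:3]@np.linalg.inv(K)@np.array([uv[0],uv[1],1.]); o=T[:3,3]
    return o+d*(z-o[2])/d[2]
def w2px(cal,p):
    K,T=cal["intrinsics"],cal["extrinsics"]
    q=K@(T[:3,:3].T@(np.array(p)-T[:3,3])); return q[:2]/q[2]
E
python3 - <<'E'
import cv2
im=cv2.imread("pics/top0.png")[150:270,250:415]
cv2.imwrite("pics/topc.png",cv2.resize(im,None,fx=4.8,fy=4.8,interpolation=cv2.INTER_CUBIC))
E
```

```text
(no output)
```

View pics/topc.png

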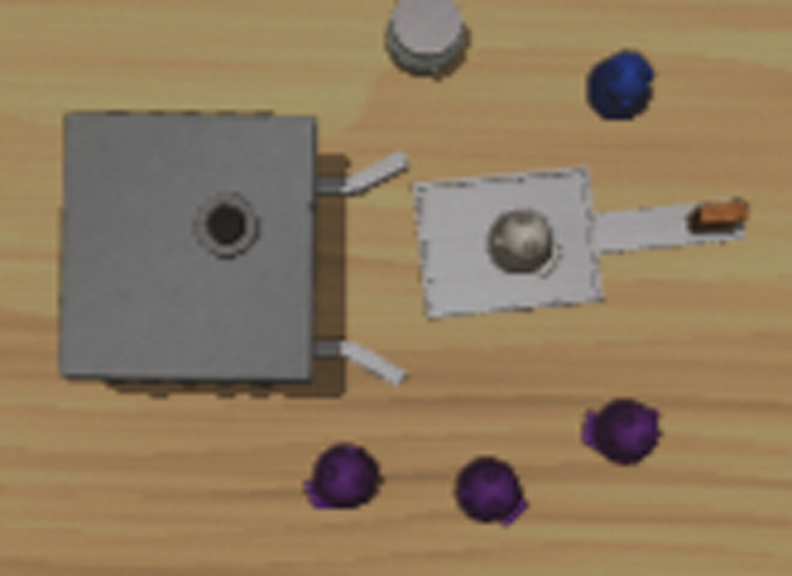

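The crop shows roof corners at (65,113), (316,117), (311,382), (61,376), tray corners at (415,184), (586,169), (602,299), (428,318), the button at (227,224) and the handle top at about (724,214).

```bash
python3 - <<'E'
from h import *
c=viewer.get_calibration("top")
f=lambda u,v,z:px2w(c,((u+.5)/4.8+250-.5,(v+.5)/4.8+150-.5),z)[:2]
def box(P,z,n):
    q=np.array([f(*p,z) for p in P]); ctr=q.mean(0)
    ax=(q[0]+q[3]-q[1]-q[2])/2; sd=(q[0]+q[1]-q[2]-q[3])/2
    print(n,ctr.round(1),"len",np.linalg.norm(ax).round(1),np.linalg.norm(sd).round(1),"ang",np.arctan2(ax[1],ax[0]).round(3)); return ctr,np.arctan2(ax[1],ax[0])
box([(65,113),(316,117),(311,382),(61,376)],163,"roof")
ct,a=box([(415,184),(586,169),(602,299),(428,318)],10,"tray")
box([(703,204),(747,201),(747,218),(703,228)],75,"handle"); 
print("handle from tray",ct-150*np.array([np.cos(a),np.sin(a)]))
print("button",f(227,224,180),"cat top",f(521,240,85))
for n,p in dict(railL=(318,186),railL2=(348,186),railR=(318,348),railR2=(345,348),flL=(405,158),flR=(402,379)).items(): print(n,f(*p,22))
for n,p in dict(jar=(427,25,75),blue=(620,85,70),p1=(345,477,70),p2=(490,490,70),p3=(625,432,70)).items(): print(n,f(*p))
E
```

```text
roof [539.4 123.5] len 168.0 177.9 ang 1.577
tray [ 562.9 -101. ] len 127.6 98.0 ang 1.696
handle [ 581.7 -250.3] len 31.7 14.6 ang 1.745
handle from tray [ 581.62892815 -249.79113344]
button [553.34528545  97.14700175] cat top [ 557.3786507  -105.23468363]
railL [599.39434374  39.49719008]
railL2 [599.98330009  17.56407045]
railR [480.8884854   36.23172321]
railR2 [481.4046841  16.6159502]
flL [621.74512445 -23.62177224]
flR [459.97921686 -25.35356443]
jar [710.80352069 -35.79454301]
blue [ 672.08155516 -174.91355363]
p1 [388.10207775  14.21059845]
p2 [381.64159361 -87.98369175]
p3 [ 424.79928843 -182.35644737]
```

```bash
python3 - <<'E'
from h import *
c=viewer.get_calibration("wrist"); s=readout.observe(); R=s["tool_rot"]
print("cam in tool",R.T@(c["extrinsics"][:3,3]-s["tcp_pos"]),"\n",(R.T@c["extrinsics"][:3,:3]).round(2),c["intrinsics"])
d=R.T@(np.array([581.7,-250,200])-s["tcp_pos"]); print("to handle",d)
E
```

```text
cam in tool [  84.14042133    0.49465583 -174.4039322 ] 
 [[ 0.   -0.95 -0.32]
 [ 1.    0.   -0.  ]
 [ 0.   -0.32  0.95]] [[300.24162018   0.         319.80667947]
 [  0.         300.24162018 198.64848992]
 [  0.           0.           1.        ]]
to handle [ 447.65601496 -176.49461435    9.72041718]
```

Emit:
arm_command(gripper=[0, 0, 0, 0, 0], travel=[[36, -14, 1], [72, -28, 2], [108, -42, 3], [144, -57, 4], [180, -71, 5]], rotation=[[0, 0, -0.1], [0, 0, -0.2], [0, 0, -0.3], [0, 0, -0.4], [0, 0, -0.5]])

```text
t: 0.52
tcp_pos: [373.3, -446.1, 204.9]
tool_rot: [[0.634, 0.774, -0.001], [0.774, -0.634, 0.001], [0.0, -0.001, -1.0]]
wrist_force: [0.6, -0.9, -0.1]
opening: 88.2
finger_force: 0.0
```

```bash
cat >> h.py <<'E'
from scipy.spatial.transform import Rotation as Ro
def togo(p,yaw,s=None):
    "shift and turn to tool-down pose p with tool x at yaw"
    s=s or readout.observe(); R=s["tool_rot"]
    x=np.array([np.cos(yaw),np.sin(yaw),0]); z=np.array([0,0,-1.]); G=np.c_[x,np.cross(z,x),z]
    print("t",round(s["t"],2),"tcp",s["tcp_pos"].round(1),"F",s["wrist_force"].round(1),"open",round(s["opening"],1),"j",s["joints"].round(2))
    print("go",(R.T@(np.array(p)-s["tcp_pos"])).round(1),"turn",Ro.from_matrix(R.T@G).as_rotvec().round(3))
E
python3 -c "
from h import *
togo([581.7,-250,180],1.696)"
```

```text
t 0.52 tcp [ 373.3 -446.1  204.9] F [ 0.6 -0.9 -0.1] open 88.2 j [ 0.98  0.65 -0.32  1.7   0.26  0.84 -0.14]
go [283.8  37.   24.9] turn [-0.001 -0.    -0.811]
```

Emit:
arm_command(gripper=[0, 0, 0, 0, 0], travel=[[34, 4, 3], [68, 8, 6], [102, 13, 9], [136, 18, 12], [170, 22, 15]], rotation=[[0, 0, -0.1], [0, 0, -0.2], [0, 0, -0.3], [0, 0, -0.4], [0, 0, -0.5]])

```text
t: 0.93
tcp_pos: [498.7, -329.6, 189.8]
tool_rot: [[0.185, 0.983, -0.001], [0.983, -0.185, 0.0], [-0.0, -0.001, -1.0]]
wrist_force: [0.4, -0.8, 1.4]
opening: 88.2
finger_force: 0.0
```

```bash
python3 -c "
from h import *
togo([581.7,-250,180],1.696)"
```

```text
t 0.93 tcp [ 498.7 -329.6  189.8] F [ 0.4 -0.8  1.4] open 88.2 j [ 0.76  0.7  -0.44  1.66  0.37  0.86 -0.02]
go [93.6 66.8  9.8] turn [-0.001 -0.    -0.311]
```

Emit:
arm_command(gripper=[0, 0, 0, 0, 0], travel=[[25, 17, 3], [48, 34, 6], [71, 50, 8], [94, 67, 10], [94, 67, 10]], rotation=[[0, 0, -0.08], [0, 0, -0.16], [0, 0, -0.24], [0, 0, -0.31], [0, 0, -0.31]])

```text
t: 1.35
tcp_pos: [586.0, -243.8, 179.8]
tool_rot: [[-0.13, 0.992, 0.004], [0.992, 0.13, 0.006], [0.005, 0.004, -1.0]]
wrist_force: [0.4, 1.0, 0.8]
opening: 88.2
finger_force: 0.0
```

```bash
python3 -c "
from h import *
togo([581.7,-250,180],1.696)
c=viewer.get_calibration('wrist'); np.savez('w1.npz',**c)
cv2.imwrite('pics/w1.png',viewer.capture('wrist')[:,:,::-1])"
```

```text
t 1.35 tcp [ 586.  -243.8  179.8] F [0.4 1.  0.8] open 88.2 j [ 0.6   0.77 -0.51  1.56  0.43  0.92  0.08]
go [-5.6 -5.1 -0.2] turn [ 0.004 -0.005  0.005]
```

View pics/w1.png

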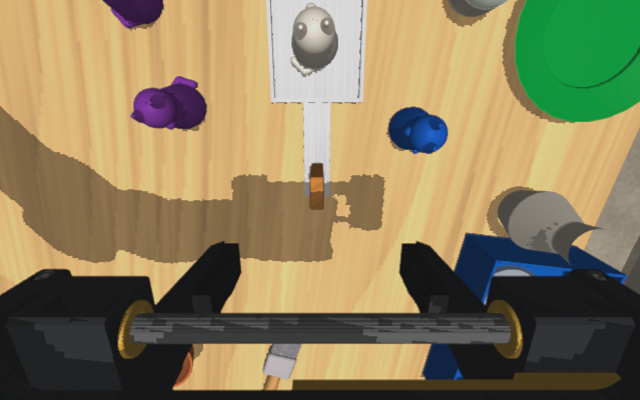

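The handle top is at about (316.5,193) and the tongue runs from (316,102) to (317,165). Nothing tall stands near the fingers' path.

```bash
python3 -c "
from h import *
c=dict(np.load('w1.npz'))
for uv in [(309,178),(323,178),(324,208),(310,208),(316.5,193)]: print(uv,px2w(c,uv,75).round(1))
q=[px2w(c,p,11)[:2].round(1) for p in [(271,101),(363,101)]]; print(q)
m=px2w(c,(316.5,104),5)[:2]; print(m)
togo([581.7,-250,46],1.696)"
```

```text
(309, 178) [ 575.2 -234.8   75. ]
(323, 178) [ 588.6 -233.    75. ]
(324, 208) [ 593.6 -263.3   75. ]
(310, 208) [ 579.9 -265.1   75. ]
(316.5, 193) [ 584.3 -248.8   75. ]
[array([ 524.1, -171.1]), array([ 623.4, -158. ])]
[ 573.55114324 -167.81241536]
t 1.4 tcp [ 583.6 -247.1  179.7] F [-0.2 -0.8 -0.2] open 88.0 j [ 0.6   0.77 -0.51  1.56  0.43  0.92  0.07]
go [ -3.1  -2.4 133.7] turn [ 0.001 -0.003 -0.   ]
```

Emit:
arm_command(gripper=[0, 0, 0, 0, 0], travel=[[0, 1, 34], [0, 1, 68], [0, 1, 102], [0, 1, 134], [0, 1, 134]], rotation=[[0, 0, 0], [0, 0, 0], [0, 0, 0], [0, 0, 0], [0, 0, 0]])

```text
t: 1.82
tcp_pos: [576.3, -251.5, 40.0]
tool_rot: [[-0.117, 0.993, -0.012], [0.993, 0.117, 0.002], [0.003, -0.012, -1.0]]
wrist_force: [-0.9, -0.6, -0.0]
opening: 88.3
finger_force: 0.0
```

```bash
python3 -c "
from h import *
togo([583,-249.5,46],1.70)
c=viewer.get_calibration('wrist'); np.savez('w2.npz',**c)
cv2.imwrite('pics/w2.png',viewer.capture('wrist')[:,:,::-1])
togo([583,-249.5,46],1.70)"
```

```text
t 1.82 tcp [ 576.3 -251.5   40. ] F [-0.9 -0.6 -0. ] open 88.3 j [ 0.56  0.95 -0.41  1.65  0.55  0.67 -0.02]
go [ 1.3  6.8 -6.1] turn [-0.012 -0.003 -0.012]
t 1.87 tcp [ 578.7 -251.8   43.2] F [-0.9  0.1 -0.5] open 87.9 j [ 0.56  0.94 -0.41  1.65  0.55  0.68 -0.02]
go [ 1.8  4.5 -2.8] turn [-0.008 -0.002 -0.012]
```

View pics/w2.png

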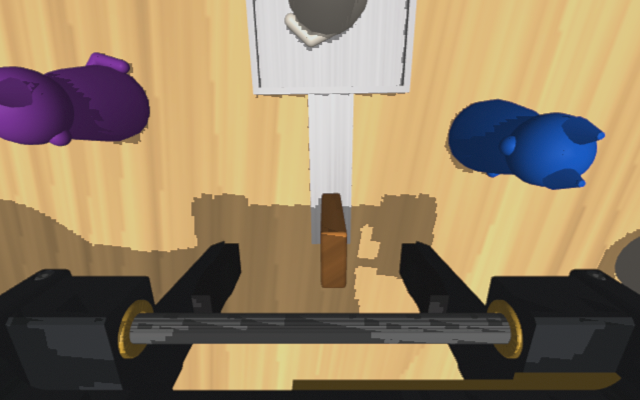

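The handle top spans (321–347, 233–287) with its centre at (334,260), between the open fingers. The arm was still settling when this was taken.

```bash
python3 -c "
from h import *
c=dict(np.load('w2.npz'))
for uv in [(321,233),(346,233),(347,287),(322,287),(334,260)]: print(uv,px2w(c,uv,75).round(1))
q=[px2w(c,p,11)[:2].round(1) for p in [(257,94),(411,92)]]; print(q)
"
```

```text
(321, 233) [ 575.7 -233.8   75. ]
(346, 233) [ 588.3 -232.3   75. ]
(347, 287) [ 593.5 -264.1   75. ]
(322, 287) [ 580.  -265.8   75. ]
(334, 260) [ 584.3 -248.5   75. ]
[array([ 526.3, -171.5]), array([ 623.9, -158.7])]
```

Emit:
arm_command(gripper=[0, 0], travel=[[0, 2, 0], [0, 2, 0]], rotation=[[0, 0, 0], [0, 0, 0]])

```text
t: 2.03
tcp_pos: [586.4, -251.6, 48.6]
tool_rot: [[-0.118, 0.993, 0.004], [0.993, 0.118, -0.001], [-0.002, 0.004, -1.0]]
wrist_force: [0.1, 0.0, -0.0]
opening: 88.0
finger_force: 0.0
```

Emit:
arm_command(gripper=[80, 140, 200, 255, 255], travel=[[2, 0, 0], [2, 0, 0], [2, 0, 0], [2, 0, 0], [2, 0, 0]], rotation=[[0, 0, -0.01], [0, 0, -0.01], [0, 0, -0.01], [0, 0, -0.01], [0, 0, -0.01]])

```text
t: 2.45
tcp_pos: [584.4, -249.1, 46.7]
tool_rot: [[-0.129, 0.992, 0.001], [0.992, 0.129, -0.0], [-0.001, 0.001, -1.0]]
wrist_force: [0.2, 0.1, 0.3]
opening: 56.7
finger_force: 0.0
```

Emit:
arm_command(gripper=[255, 255, 255, 255], travel=[[0, 0, 0], [0, 0, 0], [0, 0, 0], [0, 0, 0]], rotation=[[0, 0, 0], [0, 0, 0], [0, 0, 0], [0, 0, 0]])

```text
t: 2.78
tcp_pos: [584.2, -248.9, 46.2]
tool_rot: [[-0.129, 0.992, -0.0], [0.992, 0.129, -0.0], [-0.0, -0.0, -1.0]]
wrist_force: [-0.0, 0.6, -0.1]
opening: 30.7
finger_force: 0.0
```

Emit:
arm_command(gripper=[255, 255, 255, 255, 255], travel=[[0, 0, 0], [0, 0, 0], [0, 0, 0], [0, 0, 0], [0, 0, 0]], rotation=[[0, 0, 0], [0, 0, 0], [0, 0, 0], [0, 0, 0], [0, 0, 0]])

```text
t: 3.2
tcp_pos: [584.8, -249.0, 47.0]
tool_rot: [[-0.129, 0.992, 0.001], [0.992, 0.129, -0.0], [-0.001, 0.001, -1.0]]
wrist_force: [-0.9, 0.1, 5.5]
opening: 0.4
finger_force: 2.7
```

```bash
python3 -c "
from h import *
togo([540.5+1,13.5-40-150-65,46],1.58)
cv2.imwrite('pics/w3.png',viewer.capture('wrist')[:,:,::-1])
"
```

```text
t 3.2 tcp [ 584.8 -249.    47. ] F [-0.9  0.1  5.5] open 0.4 j [ 0.55  0.94 -0.42  1.64  0.55  0.68 -0.02]
go [ 13. -42.   1.] turn [0.001 0.001 0.12 ]
```

The opening is 0.4 mm, so the fingers shut on nothing. I'll look.

View pics/w3.png

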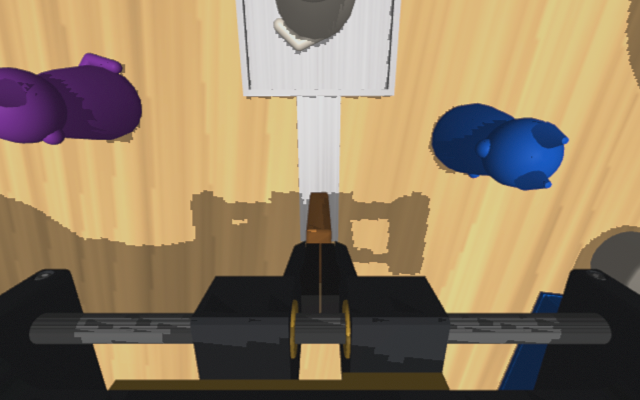

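The fingers seem to have closed just above the fin. The visible tips lie about 28 mm behind the nominal TCP, so they are at about z 75, level with the fin's top. I'll open and go lower, watching the force.

Emit:
arm_command(gripper=[0, 0, 0, 0, 0], travel=[[0, 0, -2], [0, 0, -2], [0, 0, -2], [0, 0, -2], [0, 0, -2]], rotation=[[0, 0, 0], [0, 0, 0], [0, 0, 0], [0, 0, 0], [0, 0, 0]])

```text
t: 3.67
tcp_pos: [584.1, -248.9, 48.0]
tool_rot: [[-0.129, 0.992, -0.0], [0.992, 0.129, 0.0], [0.0, -0.0, -1.0]]
wrist_force: [0.1, -1.0, 1.1]
opening: 31.6
finger_force: 0.0
```

Emit:
arm_command(gripper=[0, 0, 0, 0, 0], travel=[[0, 0, 0], [0, 0, 0], [0, 0, 7], [0, 0, 14], [0, 0, 20]], rotation=[[0, 0, 0], [0, 0, 0], [0, 0, 0], [0, 0, 0], [0, 0, 0]])

```text
t: 4.08
tcp_pos: [583.8, -248.9, 27.2]
tool_rot: [[-0.129, 0.992, -0.001], [0.992, 0.129, 0.0], [0.0, -0.001, -1.0]]
wrist_force: [0.4, 0.1, -0.4]
opening: 64.9
finger_force: 0.0
```

```bash
python3 -c "
from h import *
togo([584.4,-248.6,28],1.70)
c=viewer.get_calibration('wrist'); np.savez('w4.npz',**c)
cv2.imwrite('pics/w4.png',viewer.capture('wrist')[:,:,::-1])
togo([584.4,-248.6,28],1.70)
print([w2px(c,[584.4,-248.6,75]+np.array(o)) for o in([0,0,0],)])
"
```

```text
t 4.08 tcp [ 583.8 -248.9   27.2] F [ 0.4  0.1 -0.4] open 64.9 j [ 0.55  0.97 -0.4   1.65  0.56  0.65 -0.03]
go [ 0.2  0.6 -0.8] turn [-0.001 -0.    -0.   ]
t 4.13 tcp [ 583.  -248.6   26. ] F [-1.2 -0.4 -1. ] open 69.0 j [ 0.54  0.97 -0.4   1.65  0.56  0.64 -0.03]
go [-0.2  1.4 -2. ] turn [-0.003 -0.001 -0.   ]
[array([320.16979333, 277.03568989])]
```

View pics/w4.png

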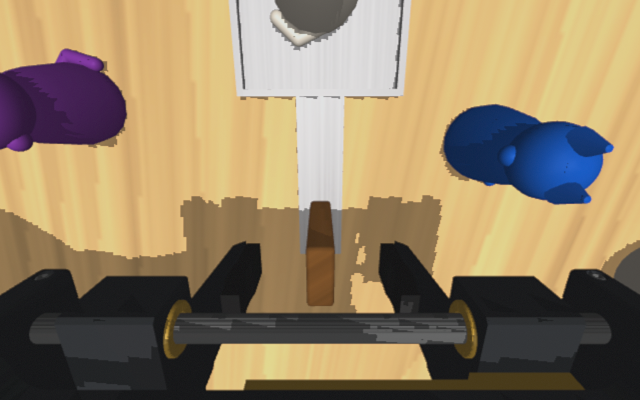

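The fin top spans (306–334, 247–305), well between the fingers, whose front edges start at v≈243. I'll close now.

Emit:
arm_command(gripper=[255, 255, 255, 255, 255], travel=[[0, 0, 0], [0, 0, 0], [0, 0, 0], [0, 0, 0], [0, 0, 0]], rotation=[[0, 0, 0], [0, 0, 0], [0, 0, 0], [0, 0, 0], [0, 0, 0]])

```text
t: 4.55
tcp_pos: [584.5, -249.0, 28.5]
tool_rot: [[-0.129, 0.992, 0.001], [0.992, 0.129, -0.0], [-0.0, 0.001, -1.0]]
wrist_force: [-0.1, -1.0, -0.1]
opening: 39.5
finger_force: 0.0
```

Emit:
arm_command(gripper=[255, 255, 255, 255, 255], travel=[[0, 0, 0], [0, 0, 0], [0, 0, 0], [0, 0, 0], [0, 0, 0]], rotation=[[0, 0, 0], [0, 0, 0], [0, 0, 0], [0, 0, 0], [0, 0, 0]])

```text
t: 4.97
tcp_pos: [584.2, -249.0, 28.3]
tool_rot: [[-0.129, 0.992, 0.0], [0.992, 0.129, -0.0], [-0.0, 0.0, -1.0]]
wrist_force: [-0.4, -1.3, 0.4]
opening: 13.6
finger_force: 30.0
```

Gripped: 13.6 mm opening at 30 N. Next I'll align the tray with the channel gently.

Emit:
arm_command(gripper=[255, 255, 255, 255, 255], travel=[[0, -2, 0], [0, -6, 0], [0, -10, 0], [0, -14, 0], [0, -18, 0]], rotation=[[0, 0, 0.006], [0, 0, 0.018], [0, 0, 0.03], [0, 0, 0.042], [0, 0, 0.054]])

```text
t: 5.38
tcp_pos: [566.5, -251.4, 28.3]
tool_rot: [[-0.073, 0.997, 0.001], [0.997, 0.073, 0.0], [-0.0, 0.001, -1.0]]
wrist_force: [3.3, -0.6, -1.9]
opening: 13.5
finger_force: 30.2
```

Emit:
arm_command(gripper=[255, 255, 255, 255, 255], travel=[[0, -4, 0], [0, -8, 0], [0, -12, 0], [0, -16, 0], [0, -19, 0]], rotation=[[0, 0, 0.012], [0, 0, 0.024], [0, 0, 0.036], [0, 0, 0.05], [0, 0, 0.066]])

```text
t: 5.8
tcp_pos: [547.0, -252.6, 28.3]
tool_rot: [[-0.008, 1.0, 0.0], [1.0, 0.008, 0.0], [0.0, 0.0, -1.0]]
wrist_force: [2.8, -0.4, -2.2]
opening: 13.5
finger_force: 30.0
```

Emit:
arm_command(gripper=[255, 255], travel=[[0, 0, 0], [0, 0, 0]], rotation=[[0, 0, 0], [0, 0, 0]])

```text
t: 5.97
tcp_pos: [546.3, -252.7, 28.3]
tool_rot: [[-0.009, 1.0, -0.002], [1.0, 0.009, -0.0], [-0.0, -0.002, -1.0]]
wrist_force: [0.5, 0.3, 1.1]
opening: 13.8
finger_force: 30.1
```

```bash
python3 -c "
from h import *
togo([545,-255,28],1.58)
c=viewer.get_calibration('wrist'); np.savez('w5.npz',**c)
a=viewer.capture('wrist')[:,:,::-1]; b=viewer.capture('top')[:,:,::-1]
cv2.imwrite('pics/t5.png',b)
b=cv2.resize(b[165:235,255:415],(640,280),interpolation=cv2.INTER_CUBIC)
cv2.imwrite('pics/w5.png',np.vstack([a[:300],b]))
"
```

```text
t 5.97 tcp [ 546.3 -252.7   28.3] F [0.5 0.3 1.1] open 13.8 j [ 0.55  0.93 -0.35  1.75  0.55  0.56 -0.13]
go [-2.3 -1.4  0.3] turn [-0.002  0.    -0.   ]
```

View pics/w5.png

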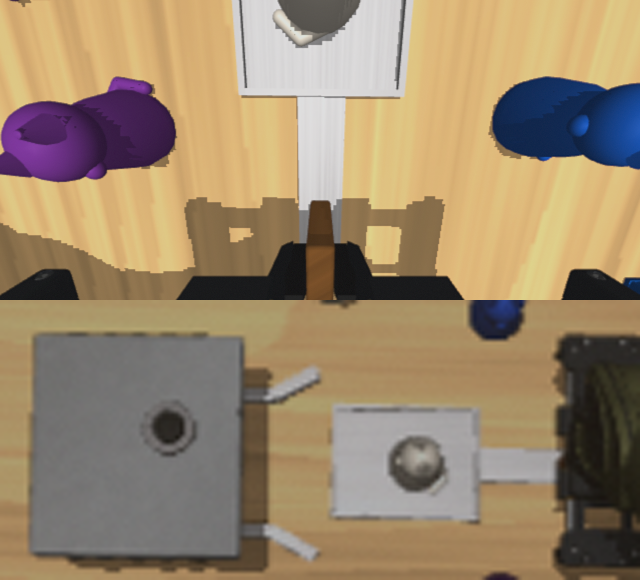

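The tray sits about 2 mm toward +x of the channel line and is parallel to it within about 0.015 rad. The cat is upright near the middle. Driving in with a 2 mm lateral correction.

Emit:
arm_command(gripper=[255, 255, 255, 255, 255], travel=[[3, 0, 0], [9, -1, 0], [17, -2, 0], [25, -2, 0], [33, -2, 0]], rotation=[[0, 0, 0], [0, 0, 0], [0, 0, 0], [0, 0, 0], [0, 0, 0]])

```text
t: 6.48
tcp_pos: [544.7, -220.8, 28.3]
tool_rot: [[-0.008, 1.0, -0.001], [1.0, 0.008, -0.002], [-0.002, -0.001, -1.0]]
wrist_force: [0.1, -4.9, 0.8]
opening: 13.8
finger_force: 30.0
```

Emit:
arm_command(gripper=[255, 255, 255, 255, 255], travel=[[8, 0, 0], [16, 0, 0], [24, 0, 0], [32, 0, 0], [40, 0, 0]], rotation=[[0, 0, 0], [0, 0, 0], [0, 0, 0], [0, 0, 0], [0, 0, 0]])

```text
t: 6.9
tcp_pos: [544.6, -179.1, 28.3]
tool_rot: [[-0.009, 1.0, -0.0], [1.0, 0.009, -0.001], [-0.001, -0.0, -1.0]]
wrist_force: [-0.4, -5.5, 1.1]
opening: 13.6
finger_force: 30.0
```

Emit:
arm_command(gripper=[255, 255, 255, 255], travel=[[6, 0, 0], [12, 0, 0], [18, 0, 0], [24, 0, 0]], rotation=[[0, 0, 0], [0, 0, 0], [0, 0, 0], [0, 0, 0]])

```text
t: 7.23
tcp_pos: [544.4, -155.6, 28.3]
tool_rot: [[-0.009, 1.0, -0.0], [1.0, 0.009, -0.001], [-0.001, -0.0, -1.0]]
wrist_force: [-0.1, -5.1, 1.2]
opening: 13.7
finger_force: 30.0
```

Emit:
arm_command(gripper=[255, 255, 255, 255, 255], travel=[[8, 0, 0], [16, 0, 0], [24, 0, 0], [32, 0, 0], [40, 0, 0]], rotation=[[0, 0, 0], [0, 0, 0], [0, 0, 0], [0, 0, 0], [0, 0, 0]])

```text
t: 7.65
tcp_pos: [543.8, -115.6, 28.2]
tool_rot: [[-0.009, 1.0, -0.001], [1.0, 0.009, -0.001], [-0.001, -0.001, -1.0]]
wrist_force: [-0.3, -5.1, 2.2]
opening: 13.7
finger_force: 30.0
```

Emit:
arm_command(gripper=[255, 255, 255, 255, 255], travel=[[8, 0, 0], [16, 0, 0], [24, 0, 0], [32, 0, 0], [38, 0, 0]], rotation=[[0, 0, 0], [0, 0, 0], [0, 0, 0], [0, 0, 0], [0, 0, 0]])

```text
t: 8.07
tcp_pos: [543.3, -77.1, 28.2]
tool_rot: [[-0.009, 1.0, -0.001], [1.0, 0.009, -0.001], [-0.001, -0.001, -1.0]]
wrist_force: [-0.6, -6.3, 2.6]
opening: 13.7
finger_force: 30.0
```

```bash
python3 -c "
from h import *
togo([542.7,-26,28],1.58)
cv2.imwrite('pics/s6.png',viewer.capture('side')[:,:,::-1])
"
```

```text
t 8.07 tcp [543.3 -77.1  28.2] F [-0.6 -6.3  2.6] open 13.7 j [ 0.21  0.88 -0.26  1.92  0.52  0.41 -0.44]
go [51.1 -0.1  0.2] turn [-0.001  0.001  0.   ]
```

Emit:
arm_command(gripper=[255, 255, 255, 255, 255], travel=[[5, 0, 0], [10, 0, 0], [15, 0, 0], [20, 0, 0], [25, 0, 0]], rotation=[[0, 0, 0], [0, 0, 0], [0, 0, 0], [0, 0, 0], [0, 0, 0]])

```text
t: 8.53
tcp_pos: [543.1, -53.6, 28.2]
tool_rot: [[-0.008, 1.0, -0.001], [1.0, 0.008, -0.002], [-0.002, -0.001, -1.0]]
wrist_force: [0.2, -5.9, 2.6]
opening: 13.7
finger_force: 30.0
```

Emit:
arm_command(gripper=[255, 255, 255, 255, 255], travel=[[4, 0, 0], [8, 0, 0], [12, 0, 0], [15, 0, 0], [18, 0, 0]], rotation=[[0, 0, 0], [0, 0, 0], [0, 0, 0], [0, 0, 0], [0, 0, 0]])

```text
t: 8.95
tcp_pos: [542.9, -35.7, 28.3]
tool_rot: [[-0.008, 1.0, -0.001], [1.0, 0.008, -0.002], [-0.002, -0.001, -1.0]]
wrist_force: [0.3, -5.2, 2.5]
opening: 14.2
finger_force: 30.0
```

Emit:
arm_command(gripper=[255, 255, 255, 255], travel=[[2, 0, 0], [4, 0, 0], [6, 0, 0], [8, 0, 0]], rotation=[[0, 0, 0], [0, 0, 0], [0, 0, 0], [0, 0, 0]])

```text
t: 9.28
tcp_pos: [542.8, -27.9, 28.3]
tool_rot: [[-0.008, 1.0, -0.001], [1.0, 0.008, -0.002], [-0.002, -0.001, -1.0]]
wrist_force: [0.4, -6.2, 3.4]
opening: 13.9
finger_force: 30.0
```

Emit:
arm_command(gripper=[255, 255, 255, 255], travel=[[1, 0, 0], [2, 0, 0], [3, 0, 0], [4, 0, 0]], rotation=[[0, 0, 0], [0, 0, 0], [0, 0, 0], [0, 0, 0]])

```text
t: 9.62
tcp_pos: [542.7, -25.0, 28.2]
tool_rot: [[-0.007, 1.0, -0.001], [1.0, 0.007, -0.003], [-0.003, -0.001, -1.0]]
wrist_force: [0.6, -9.3, 3.3]
opening: 13.7
finger_force: 30.0
```

Emit:
arm_command(gripper=[255, 255, 255], travel=[[1, 0, 0], [2, 0, 0], [2, 0, 0]], rotation=[[0, 0, 0], [0, 0, 0], [0, 0, 0]])

```text
t: 9.87
tcp_pos: [542.7, -25.0, 28.2]
tool_rot: [[-0.006, 1.0, -0.002], [1.0, 0.006, -0.006], [-0.006, -0.002, -1.0]]
wrist_force: [0.7, -11.4, 3.5]
opening: 13.9
finger_force: 30.0
```

```bash
python3 -c "
from h import *
togo([542.7,-25,28],1.58)
a=viewer.capture('side')[:,:,::-1]; b=viewer.capture('top')[:,:,::-1]
cv2.imwrite('pics/t7f.png',b);cv2.imwrite('pics/s7f.png',a)
a=cv2.resize(a[130:260,240:400],(640,520)[:2],interpolation=cv2.INTER_CUBIC)
cv2.imwrite('pics/s7.png',a)
"
```

```text
t 9.87 tcp [542.7 -25.   28.2] F [  0.7 -11.4   3.5] open 13.9 j [ 0.1   0.88 -0.23  1.94  0.5   0.39 -0.52]
go [0.  0.  0.2] turn [-0.002  0.006 -0.004]
```

View pics/s7.png

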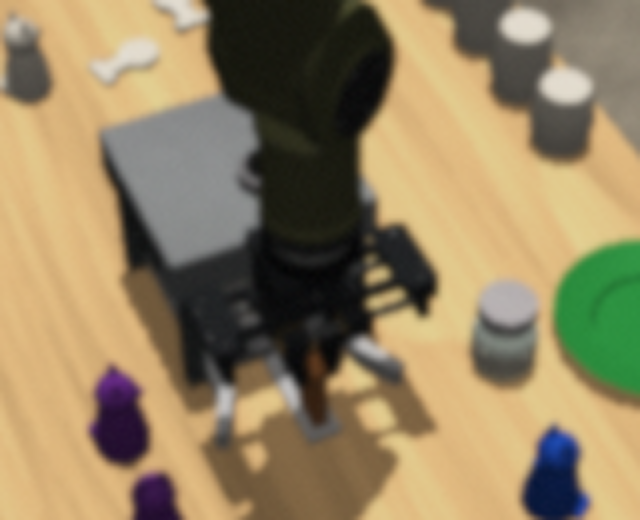

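The side view shows the handle just outside the mouth and the gripper clear of the roof. TCP y has stopped at −25.0, where −25.5 was predicted, and the force is rising. One more small push to confirm the stop.

Emit:
arm_command(gripper=[255, 255, 255], travel=[[1, 0, 0], [2, 0, 0], [3, 0, 0]], rotation=[[0, 0, 0], [0, 0, 0], [0, 0, 0]])

```text
t: 10.22
tcp_pos: [542.7, -25.1, 28.2]
tool_rot: [[-0.004, 1.0, -0.002], [1.0, 0.003, -0.009], [-0.009, -0.002, -1.0]]
wrist_force: [1.0, -17.8, 3.2]
opening: 14.0
finger_force: 30.0
```

Emit:
arm_command(gripper=[255, 255], travel=[[-3, 0, 0], [-4, 0, 0]], rotation=[[0, 0, 0], [0, 0, 0]])

```text
t: 10.38
tcp_pos: [542.8, -25.0, 28.2]
tool_rot: [[-0.006, 1.0, -0.001], [1.0, 0.006, -0.004], [-0.004, -0.001, -1.0]]
wrist_force: [0.2, -8.2, 2.7]
opening: 13.6
finger_force: 30.0
```

Firm stop: 18 N with no movement. Release and lift.

Emit:
arm_command(gripper=[120, 120, 120, 120, 120], travel=[[0, 0, 0], [0, 0, 0], [0, 0, 0], [0, 0, 0], [0, 0, 0]], rotation=[[0, 0, 0], [0, 0, 0], [0, 0, 0], [0, 0, 0], [0, 0, 0]])

```text
t: 10.8
tcp_pos: [543.2, -20.4, 28.1]
tool_rot: [[-0.01, 1.0, -0.0], [1.0, 0.01, 0.001], [0.001, -0.0, -1.0]]
wrist_force: [0.3, 0.2, -0.6]
opening: 45.0
finger_force: 0.0
```

Emit:
arm_command(gripper=[120, 120, 120, 120, 120], travel=[[0, 0, -10], [0, 0, -30], [0, 0, -60], [0, 0, -95], [0, 0, -130]], rotation=[[0, 0, 0], [0, 0, 0], [0, 0, 0], [0, 0, 0], [0, 0, 0]])

```text
t: 11.22
tcp_pos: [542.6, -21.3, 160.0]
tool_rot: [[-0.01, 1.0, -0.001], [1.0, 0.01, 0.0], [0.0, -0.001, -1.0]]
wrist_force: [0.4, -0.4, -1.0]
opening: 46.5
finger_force: 0.0
```

Emit:
arm_command(gripper=[255, 255, 255, 255, 255], travel=[[0, 0, -30], [0, 0, -60], [0, 0, -90], [0, 0, -92], [0, 0, -92]], rotation=[[0, 0, 0], [0, 0, 0], [0, 0, 0], [0, 0, 0], [0, 0, 0]])

```text
t: 11.63
tcp_pos: [544.4, -21.3, 252.6]
tool_rot: [[-0.009, 1.0, 0.005], [1.0, 0.009, 0.0], [0.0, 0.005, -1.0]]
wrist_force: [-1.0, 0.7, -0.1]
opening: 15.8
finger_force: 0.0
```

```bash
python3 -c "
from h import *
togo([555,97.5,250],1.58)
c=viewer.get_calibration('wrist'); np.savez('w8.npz',**c)
cv2.imwrite('pics/w8.png',viewer.capture('wrist')[:,:,::-1])
"
```

```text
t 11.63 tcp [544.4 -21.3 252.6] F [-1.   0.7 -0.1] open 15.8 j [ 0.23  0.55 -0.45  1.75  0.3   0.9  -0.34]
go [118.7  11.7   2.7] turn [ 0.005 -0.    -0.   ]
```

View pics/w8.png

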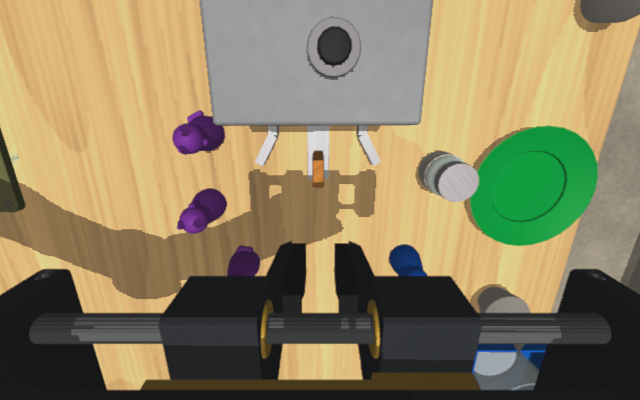

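The button is at (334.5,45), the roof's front edge runs from (214,124) to (421,122), and the handle top is at about (318,174). This is my tenth view, so from here I use numbers only.

```bash
python3 -c "
from h import *
c=dict(np.load('w8.npz'))
for z in (170,180,190): print(z,px2w(c,(334.5,45),z).round(1))
print('roof front',px2w(c,(214,124),163).round(1),px2w(c,(421,122),163).round(1))
for uv in [(313,161),(324,161),(312,187),(324,187)]: print('handle',px2w(c,uv,75).round(1))
togo([555,97.5,250],1.58)
"
```

```text
170 [555.4 100.2 170. ]
180 [554.9  98.8 180. ]
190 [554.4  97.3 190. ]
roof front [454.2  39.4 163. ] [631.3  42.7 163. ]
handle [537.6  -9.9  75. ]
handle [550.6  -9.8  75. ]
handle [536.4 -42.1  75. ]
handle [551.1 -42.   75. ]
t 11.68 tcp [543.2 -21.6 250.9] F [-1.3 -0.2 -0.2] open 11.9 j [ 0.23  0.55 -0.45  1.75  0.3   0.9  -0.34]
go [119.   12.9   0.9] turn [ 0.001  0.    -0.   ]
```

Emit:
arm_command(gripper=[255, 255, 255, 255, 255], travel=[[30, 3, 0], [60, 6, 0], [90, 9, 0], [120, 12, 0], [120, 12, 0]], rotation=[[0, 0, 0], [0, 0, 0], [0, 0, 0], [0, 0, 0], [0, 0, 0]])

```text
t: 12.1
tcp_pos: [552.8, 106.8, 249.0]
tool_rot: [[-0.019, 1.0, -0.002], [1.0, 0.019, 0.006], [0.006, -0.002, -1.0]]
wrist_force: [0.3, 1.4, 1.0]
opening: 0.6
finger_force: 0.0
```

Emit:
arm_command(gripper=[255, 255, 255, 255, 255], travel=[[0, 0, 10], [0, 0, 20], [0, 0, 30], [0, 0, 40], [0, 0, 40]], rotation=[[0, 0, 0], [0, 0, 0], [0, 0, 0], [0, 0, 0], [0, 0, 0]])

```text
t: 12.52
tcp_pos: [552.5, 96.3, 207.2]
tool_rot: [[-0.007, 1.0, -0.005], [1.0, 0.007, -0.002], [-0.002, -0.005, -1.0]]
wrist_force: [-0.2, -0.7, 0.7]
opening: 0.4
finger_force: 0.0
```

```bash
python3 -c "
from h import *
togo([554.9,98.7,190],1.58)"
```

```text
t 12.52 tcp [552.5  96.3 207.2] F [-0.2 -0.7  0.7] open 0.4 j [-0.01  0.63 -0.42  1.75  0.33  0.83 -0.57]
go [ 2.4  2.5 17.2] turn [-0.005  0.002 -0.002]
```

Emit:
arm_command(gripper=[255, 255, 255, 255, 255], travel=[[0, 0, 4], [0, 0, 8], [0, 0, 12], [0, 0, 16], [0, 0, 20]], rotation=[[0, 0, 0], [0, 0, 0], [0, 0, 0], [0, 0, 0], [0, 0, 0]])

```text
t: 12.93
tcp_pos: [554.4, 98.5, 190.1]
tool_rot: [[-0.009, 1.0, 0.001], [1.0, 0.009, 0.0], [0.0, 0.001, -1.0]]
wrist_force: [-0.5, -0.5, 0.5]
opening: 0.2
finger_force: 0.0
```

Emit:
arm_command(gripper=[255, 255, 255, 255], travel=[[0, 0, 3], [0, 0, 6], [0, 0, 8], [0, 0, 10]], rotation=[[0, 0, 0], [0, 0, 0], [0, 0, 0], [0, 0, 0]])

```text
t: 13.27
tcp_pos: [554.3, 98.5, 180.0]
tool_rot: [[-0.009, 1.0, 0.0], [1.0, 0.009, -0.0], [-0.0, 0.0, -1.0]]
wrist_force: [0.2, 0.2, -0.1]
opening: 0.3
finger_force: 0.0
```

Emit:
arm_command(gripper=[255, 255, 255, 255, 255], travel=[[0, 0, 2], [0, 0, 4], [0, 0, 6], [0, 0, 8], [0, 0, 8]], rotation=[[0, 0, 0], [0, 0, 0], [0, 0, 0], [0, 0, 0], [0, 0, 0]])

```text
t: 13.68
tcp_pos: [554.0, 98.3, 171.8]
tool_rot: [[-0.009, 1.0, -0.001], [1.0, 0.009, -0.0], [-0.0, -0.001, -1.0]]
wrist_force: [-0.4, -0.1, -0.1]
opening: 0.4
finger_force: 0.0
```

Emit:
arm_command(gripper=[255, 255, 255, 255, 255], travel=[[0, 0, 2], [0, 0, 4], [0, 0, 6], [0, 0, 8], [0, 0, 10]], rotation=[[0, 0, 0], [0, 0, 0], [0, 0, 0], [0, 0, 0], [0, 0, 0]])

```text
t: 14.1
tcp_pos: [554.3, 98.4, 162.0]
tool_rot: [[-0.009, 1.0, -0.0], [1.0, 0.009, -0.0], [-0.0, -0.0, -1.0]]
wrist_force: [-0.0, -0.5, -0.4]
opening: 0.9
finger_force: 0.0
```

Emit:
arm_command(gripper=[255, 255, 255], travel=[[0, 0, 2], [0, 0, 4], [0, 0, 5]], rotation=[[0, 0, 0], [0, 0, 0], [0, 0, 0]])

```text
t: 14.35
tcp_pos: [554.2, 98.4, 156.9]
tool_rot: [[-0.009, 1.0, -0.0], [1.0, 0.009, -0.0], [-0.0, -0.0, -1.0]]
wrist_force: [-1.0, -0.5, 1.2]
opening: 0.4
finger_force: 0.7
```

Emit:
arm_command(gripper=[255, 255, 255], travel=[[0, 0, 2], [0, 0, 3], [0, 0, 4]], rotation=[[0, 0, 0], [0, 0, 0], [0, 0, 0]])

```text
t: 14.6
tcp_pos: [554.2, 98.4, 153.3]
tool_rot: [[-0.009, 1.0, -0.0], [1.0, 0.009, -0.0], [-0.0, -0.0, -1.0]]
wrist_force: [-0.3, -0.5, 2.8]
opening: 0.2
finger_force: 1.7
```

Emit:
arm_command(gripper=[255, 255, 255], travel=[[0, 0, 1], [0, 0, 2], [0, 0, 3]], rotation=[[0, 0, 0], [0, 0, 0], [0, 0, 0]])

```text
t: 14.85
tcp_pos: [554.2, 98.4, 150.8]
tool_rot: [[-0.009, 1.0, 0.0], [1.0, 0.009, -0.0], [-0.0, 0.0, -1.0]]
wrist_force: [-5.4, -1.5, 17.3]
opening: 0.8
finger_force: 8.7
```

Emit:
arm_command(gripper=[255, 255, 255], travel=[[0, 0, 1], [0, 0, 1], [0, 0, 1]], rotation=[[0, 0, 0], [0, 0, 0], [0, 0, 0]])

```text
t: 15.1
tcp_pos: [554.3, 98.4, 150.8]
tool_rot: [[-0.009, 1.0, 0.001], [1.0, 0.009, -0.001], [-0.001, 0.001, -1.0]]
wrist_force: [-5.7, -1.7, 15.7]
opening: 0.5
finger_force: 8.0
```

Emit:
arm_command(gripper=[255, 255, 255, 255, 255], travel=[[0, 0, -5], [0, 0, -12], [0, 0, -30], [0, 0, -60], [0, 0, -90]], rotation=[[0, 0, 0], [0, 0, 0], [0, 0, 0], [0, 0, 0], [0, 0, 0]])

```text
t: 15.52
tcp_pos: [553.7, 98.3, 239.4]
tool_rot: [[-0.009, 1.0, -0.002], [1.0, 0.009, -0.0], [-0.0, -0.002, -1.0]]
wrist_force: [1.1, -0.1, 0.7]
opening: 0.3
finger_force: 0.0
```

Emit:
arm_command(gripper=[255, 255, 255, 255], travel=[[0, 0, 0], [0, 0, 0], [0, 0, 0], [0, 0, 0]], rotation=[[0, 0, 0], [0, 0, 0], [0, 0, 0], [0, 0, 0]])

```text
t: 15.85
tcp_pos: [553.5, 98.0, 238.0]
tool_rot: [[-0.009, 1.0, -0.002], [1.0, 0.009, -0.001], [-0.001, -0.002, -1.0]]
wrist_force: [-0.2, 0.5, 0.5]
opening: 0.4
finger_force: 0.0
```

```bash
python3 -c "
from workcell import job_done
print(job_done())"
```

```text
the job is handed in; nothing more can be done
None
```

The job is handed in, with no verdict returned: the tray was pushed firmly against the stop with the cat upright when last seen before the hood, the start button was pressed about 6 mm to its hard stop and released, and the arm was left clear.

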